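# Slide the loaded stock crate into its dock and bolt it in

### The arm

A 6-joint arm with a two-finger parallel gripper is mounted at the origin on the work surface. World frame = base frame: x ahead of the robot, y to its left, z up, the work surface at z = 0. Lengths are in m, angles in rad, forces in N, time in s.
With the tool pointing down it reaches from about 0.325 to 0.85 m from the base axis. Payload 4.4 kg.
Tool frame: the origin (TCP) lies between the finger pads, 19 mm behind the fingertips; this is the grasp point; z points along the fingers, y is the line along which they close (so a half turn about z gives the same grasp; the last joint's range is limited). The gripper opens to 94 mm and grips with 3 to 60 N. Pads are 16 mm wide; open, the fingers measure 119 mm over their backs; the gripper's body (75 mm by 177 mm) begins 78 mm behind the grasp point.
Start: joints at [-0.15, 0.207, 1.542, -0, 1.393, -0.15], TCP at [0.575, -0, 0.224] pointing down, gripper open.
Joint ranges: [-2.73, 2.73], [-0.86, 2.22], [0.23, 2.46], [-1.11, 4.25], [0.08, 2.63], [-2.82, 2.82]. Speed limits (rad/s): [2.79, 2.79, 3.14, 3.14, 3.14, 3.14].

### API

Orientations are given as a 3x3 rotation matrix whose columns are the frame's x, y, z axes.
In Python, from workcell import read_state, capture, get_calibration, hand_in gives the robot as it stands. The module is installed in compiled form; this text tells all that it offers.
- The arm moves only by the shell command python3 -m crank 'ROWS'. ROWS is JSON, a list that holds one entry, the list of rows, each a list of 5 numbers: the shift along the tool's x, y, z in m, then the turn about the tool's z in rad, then the opening, from 0 (shut) to 1 (fully open). A call has 1 to 5 rows; each row is the pose to reach, as a shift and turn from the pose commanded when the call began, along the tool's axes at that moment; what a row does not reach only later rows make up. A row lasts 1/10 s, in which the tool goes at most 50 mm and 8.59 degrees, less where a joint would pass 70% of its speed; a pose out of reach is approached as far as the arm can. A call with a gripper value outside its range is refused whole. The fingers move at their own pace and stop on an object; the grip force is fixed at half the most. Time passes only in rows, so rows that repeat a pose let the fingers close. It gives the time, the measured TCP pose, the force, the opening and the grip force at its end, in the units of the state.
- read_state(): the state, without advancing time (a new reading comes with each control period).
- capture(name): name is "scene" or "side" or "wrist"; returns the picture (480x640x3 uint8, red, green, blue); there is no depth.
- get_calibration(name): a dict with "fx", "fy", "cx", "cy" (pixels), "extrinsics" (4x4, takes a point from world to camera coordinates); the wrist camera has in their place "hand_eye" (4x4, takes a point from camera to tool coordinates, whose origin is the TCP and whose axes are the flange's). Camera axes: x right, y down, z forward; pixel columns grow to the right and rows downward; lengths in m; the calibration is good to about 2 mm. A picture is of the moment at which its call begins: read the wrist's pose just before it. get_calibration takes no time and is no camera call.
- hand_in(): hands the job in; it is judged then, once.
The state is a dict: "t": time; "joints": joint angles; "joint_velocities": joint speeds; "joint_efforts": joint torques, N m; "position": TCP position; "eef_rot": TCP orientation; "force": force on the tool from outside, world axes, zero at the start; "torque": the same for the moment, N m; "width": finger opening in m; "gripper_force": force on a finger pad.
Only numpy, scipy, OpenCV 4.12 (cv2) and the standard library are available. Lean on these libraries where they do the work, as an engineer would, in place of code of your own. Each camera call takes 0.05 s, during which the arm holds its last target. There are 200 camera calls.

### The job

The tall wooden crate is loaded with brass pieces and tips easily: push it low, near its base, so that it slides upright along the table into its dock, fully home against the back stop. Then push the bolt's red peg all the way over, so that the bolt closes behind the crate. Only push with the fingers: do not lift or topple the crate, and leave the other things on the table where they are.

Things in the scene. Friction and masses are not known exactly. Their poses are not given: they have to be found in the camera images.
- crate: Tall slatted light-wood crate full of brass beads, flat closed faces: 54 mm deep (own x), 140 wide (own y), 140 tall, 0.7 to 0.95 kg. Origin: centre of its underside; x points to the face that enters the dock first, z up. Starts in front of the dock, 120 to 150 mm short of home, up to 20 mm off line, up to 0.15 rad askew. Friction on the table about 0.6.
- crate_rear (a point): Point on the crate's rear face (crate x = -27 mm), 20 mm above the table: a good height to push at. Pushed above about 60 mm it tips, below 35 mm it slides. The crate is taller than the fingers are long: lean the tool some 30 degrees, fingertips leading, or the gripper's body meets the crate's top before the fingertips meet its base.
- dock: Fixed parking dock. Origin: on the table, centre of the parked crate's footprint; x points the way the crate goes in (roughly away from the robot), z up. When home, the crate's origin and axes coincide with the dock's. Dark wooden back stop, 34 mm high, face at x = +27 mm. Grey bolt housing 36 x 140 mm, 38 mm high, centred at x = -39, y = +190 mm.
- dock_mouth (a point): Centre of the dock's mouth, on the table at dock x = -68 mm. Dark side rails 18 mm high have their inner faces at dock y = +-75 mm from x = -22 to +27 mm; yellow flared guides, also 18 mm high, widen from there to about +-87 mm at the mouth. With the crate in, the fingers (up to 119 mm over their backs) fit between the guides.
- bolt (a joint): Dock's sliding bolt, m: 0 = drawn back, 0.060 = fully shot; starts at 0 to 0.008. Slides along the dock's -y, takes about 3 N, stays where left. Steel bar 12 mm thick, centre 29 mm above the table at dock x = -39 mm, its tip at dock y = 100 mm minus the joint value. Shot, it lies across the parked crate's rear face with 6 mm to spare; it cannot pass if the crate is not home.
- bolt_peg (a point): Centre of the top end of the bolt's upright red peg, 18 mm in diameter, 88 mm above the table; the peg stands free from the housing's top at 38 mm upwards. It sits at dock x = -39 mm, y = 200 mm minus the bolt's joint value and moves with the bolt.
- tin: Bystander: flat round aluminium tin, 70 mm across, 22 mm high; origin under its centre. It lies to the right of the dock.
- owl: Bystander: small white egg-shaped owl figure covered in brass scales, 72 mm across, 86 mm high; origin under its centre. Stands to the right of the dock.
- tube: Bystander: yellow paint tube lying flat, about 90 x 30 x 14 mm; origin under its centre. Lies left of the crate, on the robot's side of the bolt housing.
- knife: Bystander: palette knife, 200 mm long, lying flat on the right of the table.
- brushpot: Bystander: black pot with brushes, 84 mm across, about 190 mm high with the brushes, at the far left.
- spirit: Bystander: white bottle with green label and cap, 60 mm across, 150 mm high, at the left.
- spray: Bystander: black spray can, 54 mm across, 180 mm high, at the far right.
Not all that is in view belongs to the job. Several things have the shape of the crate; the one meant has the colours described above.

How it is judged:
By the outcome, as a careful person would: the job done as asked, in the order asked, and still so for the second after the job is handed in, with the robot touching nothing.
It also fails if it takes over 58 s, if anything falls off the work surface, if the arm or the gripper's body presses on something with over 40 N, if the wrist force passes 120 N, or if a joint passes its speed limit or range.

## Working session

There is one attempt and no reset: what is moved stays moved. The work goes in short steps, Python scripts to look and compute and a shell command to move; the robot and the scene stay as the last step left them, time stands still between calls to the robot, and variables do not carry over. Pictures are saved under pics/ and viewed, at most 10 in all, crops included, and the job is handed in when it is done.

```bash
mkdir -p pics; python3 - <<'E'
from workcell import *
import cv2,numpy as np
s=read_state();print(s['t'],np.round(s['position'],4),np.round(s['eef_rot'],3).tolist(),s['width'],s['force'])
for n in("scene","side"):
    cv2.imwrite(f"pics/{n}0.png",cv2.cvtColor(capture(n),cv2.COLOR_RGB2BGR));c=get_calibration(n);print(n,c['fx'],c['cx'],c['cy'],np.round(c['extrinsics'],3).tolist())
print(get_calibration('wrist'))
E
```

```text
0.0 [5.742e-01 1.000e-04 2.231e-01] [[0.0, 1.0, -0.002], [1.0, -0.0, 0.0], [0.0, -0.002, -1.0]] 0.09387953514141249 [-0.49651884  0.05568865 -0.30964297]
scene 450.4594076651652 321.9627107825801 236.53964249218555 [[0.83, 0.557, -0.009, -0.463], [0.431, -0.653, -0.623, -0.219], [-0.353, 0.513, -0.782, 1.519], [0.0, 0.0, 0.0, 1.0]]
side 494.15069104994717 324.0395836302356 231.5629813619386 [[-0.867, -0.498, -0.003, 0.514], [-0.33, 0.579, -0.745, 0.261], [0.373, -0.645, -0.667, 0.936], [0.0, 0.0, 0.0, 1.0]]
{'fx': 422.4447017475203, 'fy': 422.4447017475203, 'cx': 322.59704978701535, 'cy': 232.725123415307, 'hand_eye': array([[-3.36483067e-04, -9.73508645e-01, -2.28649960e-01,
         6.56469873e-02],
       [ 9.99999943e-01, -3.23406023e-04, -9.46621117e-05,
         1.10893780e-03],
       [ 1.82076096e-05, -2.28649979e-01,  9.73508699e-01,
        -1.60997572e-01],
       [ 0.00000000e+00,  0.00000000e+00,  0.00000000e+00,
         1.00000000e+00]])}
```

View pics/scene0.png

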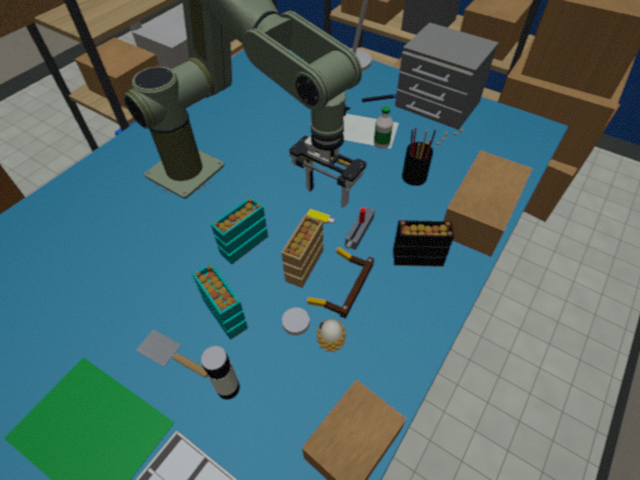

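View pics/side0.png

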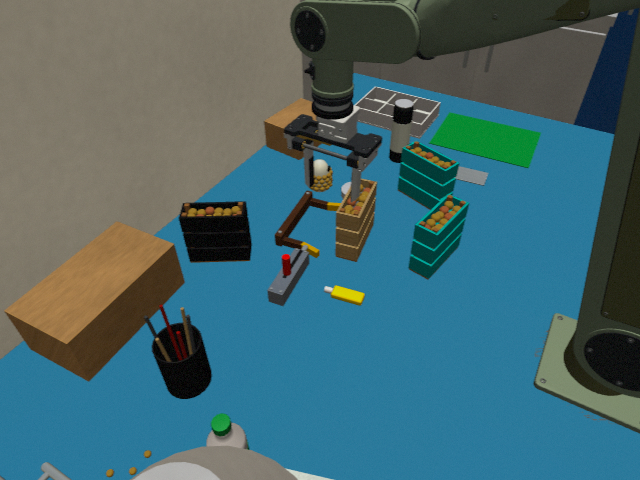

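The crate-shaped candidates in the scene view are light wood (303,250), teal (240,230), teal (219,300) and black (423,243). Only the one at (303,250), which is (356,220) in the side view, is light wood with brass beads and stands in front of the dock. I'll confirm it in one enlarged crop and measure from that.

```bash
python3 - <<'E'
import cv2,numpy as np
a=cv2.imread('pics/scene0.png')[195:345,270:403];b=cv2.imread('pics/side0.png')[165:315,255:388]
im=np.hstack([cv2.resize(x,None,fx=3,fy=4,interpolation=cv2.INTER_CUBIC) for x in(a,b)])
cv2.imwrite('pics/crop0.png',im)
from workcell import *
cv2.imwrite("pics/wrist0.png",cv2.cvtColor(capture('wrist'),cv2.COLOR_RGB2BGR))
E
```

```text
(no output)
```

View pics/crop0.png

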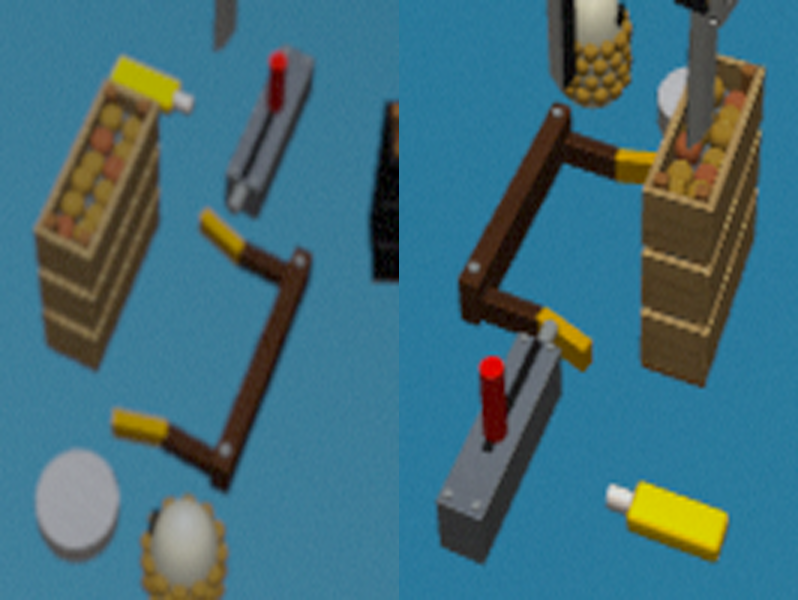

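View pics/wrist0.png

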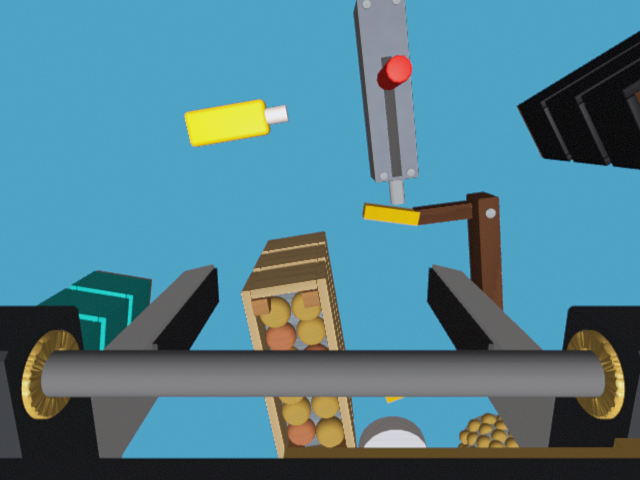

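```bash
cat >h.py <<'E'
import numpy as np
from scipy.optimize import least_squares
from workcell import get_calibration,read_state
C={n:get_calibration(n) for n in('scene','side','wrist')}
def proj(n,P,st=None):
    P=np.atleast_2d(P);c=C[n]
    if n=='wrist':
        T=np.eye(4);T[:3,:3]=st['eef_rot'];T[:3,3]=st['position'];E=np.linalg.inv(T@c['hand_eye'])
    else:E=c['extrinsics']
    q=P@E[:3,:3].T+E[:3,3];return np.c_[c['fx']*q[:,0]/q[:,2]+c['cx'],c['fy']*q[:,1]/q[:,2]+c['cy']]
def pose(p,L):
    L=np.atleast_2d(L)/1000;c,s=np.cos(p[2]),np.sin(p[2])
    return np.c_[p[0]+c*L[:,0]-s*L[:,1],p[1]+s*L[:,0]+c*L[:,1],L[:,2]]
def fit(obs,x0,st=None,loc=lambda p,l:l):
    f=lambda p:np.concatenate([(proj(n,pose(p,loc(p,l)),st)[0]-uv) for n,l,uv in obs])
    return least_squares(f,x0,loss='soft_l1'),f
E
python3 - <<'E'
from h import *
st=read_state()
S=lambda x,y:('scene',(270+x/3,195+y/4));D=lambda x,y:('side',(255+(x-399)/3,165+y/4));W=lambda x,y:('wrist',(x,y))
def mk(l):return [(n,np.array(L,float),np.array(uv)) for L,(n,uv) in l]
cr=mk([((-27,-70,140),S(37,230)),((27,-70,140),S(92,243)),((27,70,140),S(160,98)),((-27,70,140),S(110,80)),((-27,-70,0),S(45,347)),((27,-70,0),S(97,368)),
((27,70,140),D(642,190)),((-27,70,140),D(712,208)),((-27,-70,140),D(765,68)),((27,70,0),D(642,365)),((-27,70,0),D(705,385)),((-27,-70,0),D(755,230)),
((-27,70,140),W(243,293)),((27,70,140),W(328,280)),((-27,70,0),W(268,240)),((27,70,0),W(325,233))])
r,f=fit(cr,[.55,0,0],st);print('crate',r.x.round(4));print(f(r.x).reshape(-1,2).round(1).tolist())
dk=mk([((-57,260,38),S(287,47)),((-21,260,38),S(313,60)),((-21,120,38),S(253,190)),((-57,120,38),S(226,178)),((-21,120,0),S(250,217)),((-57,120,0),S(226,204)),
((-21,260,38),D(440,503)),((-57,260,38),D(487,520)),((-21,260,0),D(440,548)),((-57,260,0),D(485,562)),((-57,120,38),D(560,352)),
((-57,120,38),W(373,180)),((-21,120,38),W(417,177))])
pg=mk([((-39,200,88),S(278,57)),((-39,200,88),D(491,362)),((-39,200,88),W(400,68))])
r2,f=fit(dk+pg,[.68,0,0,0],st,lambda p,l:l if l[2]!=88 else l-[0,p[3]*1000,0]);print('dock,bolt',r2.x.round(4));print(f(r2.x).reshape(-1,2).round(1).tolist())
for L in((-22,75,18),(-68,87,18),(-22,-75,18),(-68,-87,18)):
    u=proj('scene',pose(r2.x,L))[0];print(L,((u-[270,195])*[3,4]).round())
c,s=np.cos(r2.x[2]),np.sin(r2.x[2]);d=r.x[:2]-r2.x[:2];print('crate in dock',c*d[0]+s*d[1],-s*d[0]+c*d[1],r.x[2]-r2.x[2])
E
```

```text
crate [ 0.5627 -0.0948  0.1633]
[[-1.9, -0.2], [-0.9, 3.7], [-0.2, 0.7], [-1.8, -1.0], [-0.4, 0.8], [-0.1, 2.5], [-1.4, -2.5], [-1.0, -1.4], [-0.5, -2.5], [-2.0, -0.3], [-1.2, 0.4], [-0.9, 2.1], [-2.7, 0.6], [-1.0, 0.1], [0.9, -1.4], [0.7, -3.5]]
dock,bolt [ 0.6887 -0.0842  0.1301  0.0013]
[[-2.2, -1.1], [0.2, -0.5], [1.4, 0.2], [-1.2, -1.2], [1.7, 1.5], [-1.6, 0.4], [-2.4, -1.0], [-2.6, -0.3], [-0.9, -0.5], [-0.9, 1.0], [0.2, -1.7], [0.2, 1.7], [0.1, -1.1], [-0.7, 0.9], [-0.2, 0.6], [-3.3, 0.1]]
(-22, 75, 18) [236. 253.]
(-68, 87, 18) [197. 218.]
(-22, -75, 18) [165. 420.]
(-68, -87, 18) [112. 408.]
crate in dock -0.12623029494662835 0.005816399003628837 0.03316664067190819
```

The crate is at dock x -126 mm, y +6 mm, askew by 0.03 rad. The moves can't tilt the tool, so it stays vertical. I'll lower the open fingers over the crate's 54 mm depth, one behind and one in front. Then the rear finger can push at about 46 mm height, and the front one keeps the crate from tipping.

```bash
python3 -m crank '[[[-0.045,-0.006,0,-0.08,1],[-0.095,-0.0115,0,-0.163,1],[-0.095,-0.0115,0,-0.163,1],[-0.095,-0.0115,0.02,-0.163,1],[-0.095,-0.0115,0.02,-0.163,1]]]'; python3 - <<'E'
from h import *;import cv2
from workcell import capture
st=read_state();print(st['position'].round(4) if hasattr(st['position'],'round') else st['position'],np.round(st['eef_rot'],3).tolist(),st['t'])
cv2.imwrite('pics/wrist1.png',cv2.cvtColor(capture('wrist'),cv2.COLOR_RGB2BGR))
E
```

```text
t: 0.65
position: [0.5615, -0.0944, 0.2014]
eef_rot: [[-0.161, 0.987, -0.006], [0.987, 0.161, 0.002], [0.003, -0.005, -1.0]]
force: [0.1, 0.3, -0.8]
width: 0.0943
gripper_force: 0.0
[ 0.5615 -0.0944  0.2014] [[-0.161, 0.987, -0.006], [0.987, 0.161, 0.002], [0.003, -0.005, -1.0]] 0.65
```

View pics/wrist1.png

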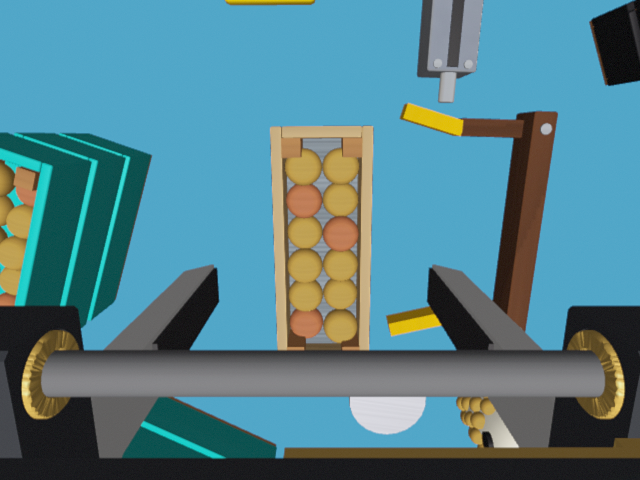

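The crate sits centred between the fingers: its top spans columns 271–373 and the fingers are at 217 and 429. The sides also look square to the tool. I'll refine the crate and dock poses from this view.

```bash
python3 - <<'E'
from h import *
st=read_state()
cr=[('wrist',np.array(L,float),np.array(u)) for L,u in [((-27,70,140),(271,128)),((27,70,140),(373,127)),((-27,-60,140),(280.3,350)),((27,-60,140),(368.5,350))]]
# near points lie on the long edges only: weight columns
f=lambda p:np.concatenate([(proj(n,pose(p,l),st)[0]-u)*(1 if l[1]==70 else np.array([1,0])) for n,l,u in cr])
r=least_squares(f,[.562,-.094,.16]);print(r.x.round(4),f(r.x).round(1))
dk=[('wrist',np.array(L,float),np.array(u)) for L,u in [((-57,120,38),(418,75)),((-21,120,38),(474,77)),((-39,100,29),(446,101)),((-22,75,18),(463,128)),((-68,87,18),(403,112))]]
r2,g=fit(dk,[.6887,-.0842,.13],st);print(r2.x.round(4),g(r2.x).round(1))
p=np.array(st['position']);c,s=np.cos(r.x[2]),np.sin(r.x[2]);d=p[:2]-r.x[:2];print('tool in crate',c*d[0]+s*d[1],-s*d[0]+c*d[1])
for n,u in(('brush',((417,180),(185,385))),('spirit',((383,140),None))):
    h=least_squares(lambda q:(proj('scene',[q[0],q[1],0.0])[0]-u[0]),[.6,.3]);print(n,h.x)
E
```

```text
[ 0.5636 -0.0955  0.1726] [-1.5  0.2  1.5  0.  -2.2  0.   2.2  0. ]
[ 0.7    -0.0793  0.2267] [ 5.6 -1.9 -0.7 -7.3 -1.1  0.1 -0.5  5.5  1.3  9.8]
tool in crate -0.0011863233309037256 0.0014357638215976823
brush [0.67144667 0.39279716]
spirit [0.47917711 0.5093862 ]
```

```bash
python3 -m crank '[[[0,0.001,0.04,0,1],[0,0.001,0.08,0,1],[0,0.001,0.115,0,1],[0,0.001,0.134,0,1],[0,0.001,0.134,0,1]]]'
```

```text
t: 1.2
position: [0.5619, -0.0932, 0.0672]
eef_rot: [[-0.163, 0.987, -0.007], [0.987, 0.163, 0.002], [0.003, -0.006, -1.0]]
force: [-1.1, -0.1, -0.3]
width: 0.0938
gripper_force: 0.0
```

The crate is straddled. The wrist-only dock fit is poor because its points span too little, so I keep the first fit. Next I lower 2 mm and narrow the opening to about 61 mm, without gripping.

```bash
python3 -m crank '[[[-0.002,0,0.002,0,0.8],[-0.002,0,0.002,0,0.65],[-0.002,0,0.002,0,0.65],[-0.002,0,0.002,0,0.65],[-0.002,0,0.002,0,0.65]]]'; python3 -m crank '[[[0,0.003,0,0,0.65],[0,0.006,0,0,0.65],[0,0.009,0,0,0.65],[0,0.012,0,0,0.65],[0,0.016,0,0,0.65]]]'
```

```text
t: 1.7
position: [0.5651, -0.097, 0.0692]
eef_rot: [[-0.162, 0.987, 0.001], [0.987, 0.162, -0.001], [-0.001, 0.001, -1.0]]
force: [-1.7, 0.4, 1.1]
width: 0.0617
gripper_force: 0.2
t: 2.2
position: [0.5763, -0.0946, 0.068]
eef_rot: [[-0.163, 0.987, -0.011], [0.987, 0.163, -0.0], [0.001, -0.011, -1.0]]
force: [-10.1, -2.1, 7.4]
width: 0.0611
gripper_force: 5.1
```

```bash
python3 - <<'E'
from h import *;import cv2
from workcell import capture
st=read_state();print(st['t'],st['width'],np.round(st['force'],1))
cv2.imwrite('pics/wrist2.png',cv2.cvtColor(capture('wrist'),cv2.COLOR_RGB2BGR))
b=cv2.cvtColor(capture('side'),cv2.COLOR_RGB2BGR)
w=cv2.imread('pics/wrist2.png');cv2.imwrite('pics/c2.png',np.hstack([cv2.resize(w,(427,320)),cv2.resize(b[140:300,250:435],(370,320))]))
E
```

```text
2.2 0.06111323615679706 [-10.1  -2.1   7.4]
```

View pics/c2.png

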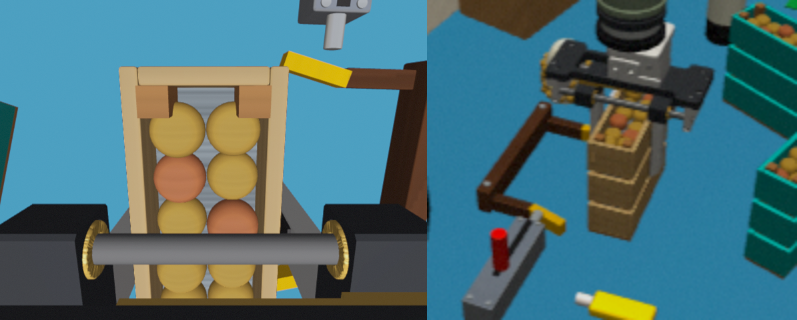

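The left half (wrist view) shows the crate top at (120–288, 68), square to the tool. The right half (side view) shows the crate upright between the fingers. There is a 7 N upward force on the tool, so I raise it slightly and keep pushing slowly.

```bash
python3 -m crank '[[[0,0,-0.002,0,0.65],[0,0.004,-0.002,0.005,0.65],[0,0.008,-0.002,0.01,0.65],[0,0.012,-0.002,0.015,0.65],[-0.001,0.016,-0.002,0.02,0.65]]]';python3 -m crank '[[[0,0.004,0,0.005,0.65],[-0.001,0.008,0,0.01,0.65],[-0.001,0.012,0,0.01,0.65],[-0.001,0.016,0,0.01,0.65],[-0.002,0.02,0,0.01,0.65]]]'; python3 - <<'E'
from h import *;import cv2
from workcell import capture
st=read_state();print(st['t'],st['width'],np.round(st['force'],1))
w=cv2.cvtColor(capture('wrist'),cv2.COLOR_RGB2BGR);cv2.imwrite('pics/wrist3.png',w)
b=cv2.cvtColor(capture('side'),cv2.COLOR_RGB2BGR)
cv2.imwrite('pics/c3.png',np.hstack([cv2.resize(w,(427,320)),cv2.resize(b[140:300,250:435],(370,320))]))
E
```

```text
t: 2.8
position: [0.5936, -0.0923, 0.0695]
eef_rot: [[-0.143, 0.99, -0.008], [0.99, 0.143, 0.001], [0.002, -0.007, -1.0]]
force: [-7.5, -0.2, 4.2]
width: 0.0612
gripper_force: 3.8
t: 3.3
position: [0.6136, -0.0912, 0.0695]
eef_rot: [[-0.133, 0.991, -0.008], [0.991, 0.133, 0.001], [0.002, -0.008, -1.0]]
force: [-7.8, 1.2, 3.3]
width: 0.0614
gripper_force: 3.8
3.3 0.06140307859519874 [-7.8  1.2  3.3]
```

View pics/c3.png

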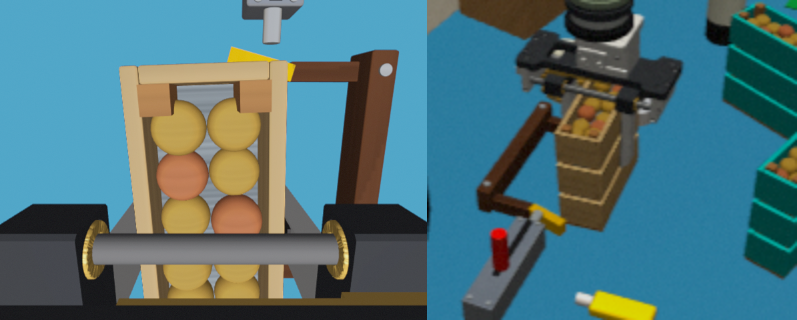

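The top edge runs from (120,68) to (285,62), so the crate stayed slightly askew when the tool turned. I'll quantify that.

```bash
cat >>h.py <<'E'
DK=np.array([.6887,-.0842,.130])
def rel(p,d=DK):
    c,s=np.cos(d[2]),np.sin(d[2]);e=np.array(p[:2])-d[:2];return np.round([(c*e[0]+s*e[1])*1e3,(-s*e[0]+c*e[1])*1e3,(p[2]-d[2])*1e3],1)
E
python3 - <<'E'
from h import *
st=read_state()
O=[((-27,70,140),(181,102)),((27,70,140),(430,93))]
f=lambda p:np.concatenate([proj('wrist',pose(p,np.array(l,float)),st)[0]-u for l,u in O])
r=least_squares(f,[.61,-.09,.16]);print('crate in dock',rel(r.x),f(r.x).round(1),r.x)
t=[*st['position'][:2],np.arctan2(st['eef_rot'][1][1],st['eef_rot'][0][1])];print('tool in dock',rel(t),'tool in crate',rel(t,r.x))
P=lambda L:proj('wrist',pose(DK,np.array(L,float)),st)[0]*427/640
for L in((-57,120,38),(-21,120,38),(-68,87,18),(-22,75,18),(27,75,34)):print(L,P(L).round())
E
```

```text
crate in dock [-74.4   5.1  37.1] [-6.8  0.7  6.7  0.2] [ 0.61429877 -0.08878655  0.16714647]
tool in dock [-74.6   2.6   3.1] tool in crate [ -0.3  -2.5 -34. ]
(-57, 120, 38) [243.   4.]
(-21, 120, 38) [300.   4.]
(-68, 87, 18) [224.  62.]
(-22, 75, 18) [287.  80.]
(27, 75, 34) [365.  79.]
```

The crate sits at dock y +5 mm, yaw +37 mrad. I'll move the push point about 14 mm towards +y so that pushing squares it up.

```bash
cat >>h.py <<'E'
def look():
    import cv2
    from workcell import capture
    st=read_state();w=capture('wrist').astype(int);k=(w[...,0]>w[...,2]-10)
    c=np.arange(150,520,5);rows=np.array([np.argmax(k[:,x]) if k[:,x].any() else 0 for x in c])
    print([(int(a),int(b)) for a,b in zip(c,rows)][::2])
    cv2.imwrite(f"pics/w{st['t']:.2f}.png",w[...,::-1].astype(np.uint8))
    t=[*st['position'][:2],np.arctan2(st['eef_rot'][1][1],st['eef_rot'][0][1])];print('tool in dock',rel(t))
E
python3 -m crank '[[[0,-0.003,0,0,0.65],[0.007,-0.003,0,0,0.65],[0.014,-0.003,0,0,0.65],[0.014,0.001,0,0,0.65],[0.014,0.004,0,0,0.65]]]';python3 -m crank '[[[0,0.003,0,0,0.65],[0,0.006,0,0,0.65],[0,0.006,0,0,0.65]]]';python3 -c 'from h import *;look()'
```

```text
t: 3.9
position: [0.6166, -0.0762, 0.0702]
eef_rot: [[-0.133, 0.991, -0.005], [0.991, 0.133, 0.001], [0.002, -0.005, -1.0]]
force: [-8.3, -0.8, 5.1]
width: 0.0607
gripper_force: 4.1
t: 4.2
position: [0.6229, -0.0754, 0.0703]
eef_rot: [[-0.133, 0.991, -0.005], [0.991, 0.133, 0.001], [0.002, -0.005, -1.0]]
force: [-6.9, -0.6, 2.9]
width: 0.0615
gripper_force: 3.8
[(150, 307), (160, 317), (170, 342), (180, 329), (190, 316), (200, 156), (210, 154), (220, 152), (230, 151), (240, 149), (250, 147), (260, 145), (270, 144), (280, 145), (290, 145), (300, 145), (310, 145), (320, 107), (330, 104), (340, 0), (350, 44), (360, 26), (370, 44), (380, 0), (390, 0), (400, 45), (410, 26), (420, 44), (430, 124), (440, 124), (450, 124), (460, 124), (470, 124), (480, 124), (490, 124), (500, 116), (510, 112)]
tool in dock [-64.1  17.3   3.3]
```

```bash
ls pics/w4*; cp pics/w4*.png pics/v8.png
```

```text
pics/w4.20.png
```

View pics/v8.png

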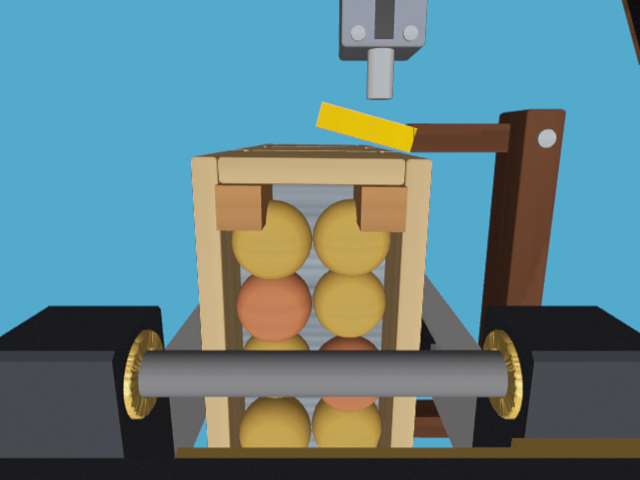

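The picture shows the crate's top edge level at (193,158)–(431,158), so it is now square to the tool and dock. It sits about 6 mm too far to +y: the rail's inner join is at (412,150) and the crate's base edge at row 146. I'll recentre the push and bring it over gradually on the way in.

```bash
python3 -m crank '[[[0,-0.003,0,0,0.65],[-0.005,-0.003,0,0,0.65],[-0.009,-0.003,0,0.003,0.65],[-0.009,0.001,0,0.003,0.65],[-0.010,0.004,0,0.003,0.65]]]';python3 -m crank '[[[-0.001,0.004,0,0,0.65],[-0.002,0.008,0,0,0.65],[-0.003,0.012,0,0,0.65],[-0.004,0.016,0,0,0.65],[-0.005,0.020,0,0,0.65]]]';python3 -c 'from h import *;look()'
```

```text
t: 4.75
position: [0.6275, -0.0864, 0.0704]
eef_rot: [[-0.13, 0.992, -0.007], [0.992, 0.13, -0.0], [0.001, -0.007, -1.0]]
force: [-8.8, -0.2, 5.6]
width: 0.0613
gripper_force: 4.7
t: 5.25
position: [0.6473, -0.0885, 0.0704]
eef_rot: [[-0.13, 0.991, -0.009], [0.992, 0.13, 0.0], [0.001, -0.009, -1.0]]
force: [-9.7, 0.1, 6.6]
width: 0.0614
gripper_force: 4.7
[(150, 307), (160, 317), (170, 343), (180, 105), (190, 105), (200, 106), (210, 105), (220, 104), (230, 104), (240, 104), (250, 103), (260, 103), (270, 85), (280, 67), (290, 1), (300, 3), (310, 3), (320, 3), (330, 3), (340, 3), (350, 2), (360, 2), (370, 2), (380, 89), (390, 89), (400, 89), (410, 89), (420, 89), (430, 89), (440, 89), (450, 89), (460, 82), (470, 77), (480, 73), (490, 71), (500, 71), (510, 71)]
tool in dock [-41.6   1.1   0.3]
```

```bash
python3 -m crank '[[[0,-0.003,0,0,0.65],[0.005,-0.003,0,0,0.65],[0.010,-0.003,0,0,0.65],[0.010,0.001,0,0,0.65],[0.009,0.004,0,0,0.65]]]';python3 -m crank '[[[0,0.003,0,0,0.65],[-0.001,0.006,0,0,0.65],[-0.001,0.010,0,0,0.65],[-0.001,0.014,0,0,0.65],[-0.002,0.018,0,0,0.65]]]';python3 -c 'from h import *;look()'
```

```text
t: 5.8
position: [0.651, -0.0776, 0.0701]
eef_rot: [[-0.13, 0.991, -0.006], [0.992, 0.13, 0.002], [0.002, -0.006, -1.0]]
force: [-8.5, 0.6, 4.9]
width: 0.0611
gripper_force: 4.0
t: 6.3
position: [0.669, -0.0772, 0.07]
eef_rot: [[-0.13, 0.992, -0.006], [0.992, 0.13, 0.002], [0.002, -0.006, -1.0]]
force: [-8.3, 0.3, 5.4]
width: 0.061
gripper_force: 4.0
[(150, 307), (160, 317), (170, 342), (180, 329), (190, 153), (200, 152), (210, 151), (220, 149), (230, 86), (240, 25), (250, 6), (260, 25), (270, 0), (280, 0), (290, 25), (300, 6), (310, 24), (320, 107), (330, 107), (340, 107), (350, 107), (360, 107), (370, 107), (380, 107), (390, 107), (400, 107), (410, 107), (420, 96), (430, 91), (440, 91), (450, 91), (460, 91), (470, 336), (480, 349), (490, 307), (500, 307), (510, 307)]
tool in dock [-18.6   9.5   0.3]
```

```bash
python3 -m crank '[[[0,-0.003,0,0,0.65],[-0.005,-0.003,0,0,0.65],[-0.006,-0.003,0,0,0.65],[-0.006,0.001,0,0,0.65],[-0.006,0.006,0,0,0.65]]]';python3 -m crank '[[[0,0.003,0,0,0.65],[0,0.006,0,0,0.65],[0,0.009,0,0,0.65],[0,0.012,0,0,0.65],[0,0.015,0,0,0.65]]]';python3 -c 'from h import *;look()'
```

```text
t: 6.85
position: [0.6749, -0.0845, 0.0705]
eef_rot: [[-0.13, 0.992, -0.009], [0.992, 0.13, -0.001], [0.0, -0.009, -1.0]]
force: [-9.8, -1.4, 7.2]
width: 0.0613
gripper_force: 4.9
t: 7.35
position: [0.6902, -0.0825, 0.0705]
eef_rot: [[-0.13, 0.992, -0.008], [0.992, 0.13, -0.001], [0.0, -0.008, -1.0]]
force: [-9.8, -1.3, 6.1]
width: 0.0612
gripper_force: 4.8
[(150, 307), (160, 317), (170, 342), (180, 84), (190, 4), (200, 0), (210, 4), (220, 4), (230, 4), (240, 4), (250, 4), (260, 3), (270, 0), (280, 90), (290, 90), (300, 90), (310, 90), (320, 90), (330, 90), (340, 90), (350, 90), (360, 89), (370, 89), (380, 77), (390, 72), (400, 72), (410, 72), (420, 73), (430, 282), (440, 296), (450, 309), (460, 322), (470, 336), (480, 349), (490, 307), (500, 307), (510, 0)]
tool in dock [ 1.7  1.5 -0. ]
```

Almost home. I'll press on in small steps until the force rises.

```bash
python3 -m crank '[[[0,0.002,0,0,0.65],[0,0.003,0,0,0.65],[0,0.004,0,0,0.65],[0,0.004,0,0,0.65]]]'
```

```text
t: 7.8
position: [0.693, -0.0822, 0.0705]
eef_rot: [[-0.13, 0.991, -0.01], [0.992, 0.13, -0.001], [0.0, -0.01, -1.0]]
force: [-13.4, -1.8, 8.5]
width: 0.0613
gripper_force: 6.6
```

```bash
python3 -m crank '[[[0,0.001,0,0,0.65],[0,0.002,0,0,0.65],[0,0.003,0,0,0.65],[0,0.003,0,0,0.65]]]';python3 - <<'E'
from h import *;look()
import cv2
from workcell import capture
a,b=[capture(n)[...,::-1] for n in('scene','side')]
cv2.imwrite('pics/c9.png',np.hstack([cv2.resize(a[195:345,270:403],(400,600)),cv2.resize(b[125:275,230:363],(400,600))]))
E
```

```text
t: 8.2
position: [0.6933, -0.0821, 0.0706]
eef_rot: [[-0.13, 0.991, -0.017], [0.992, 0.13, -0.001], [0.001, -0.017, -1.0]]
force: [-20.0, -1.9, 13.9]
width: 0.0613
gripper_force: 10.0
[(150, 307), (160, 320), (170, 342), (180, 3), (190, 5), (200, 4), (210, 4), (220, 4), (230, 4), (240, 4), (250, 4), (260, 3), (270, 0), (280, 90), (290, 90), (300, 90), (310, 90), (320, 90), (330, 90), (340, 89), (350, 89), (360, 89), (370, 83), (380, 72), (390, 72), (400, 72), (410, 72), (420, 117), (430, 282), (440, 295), (450, 309), (460, 322), (470, 335), (480, 349), (490, 307), (500, 0), (510, 0)]
tool in dock [4.8 1.4 0.3]
```

View pics/c9.png

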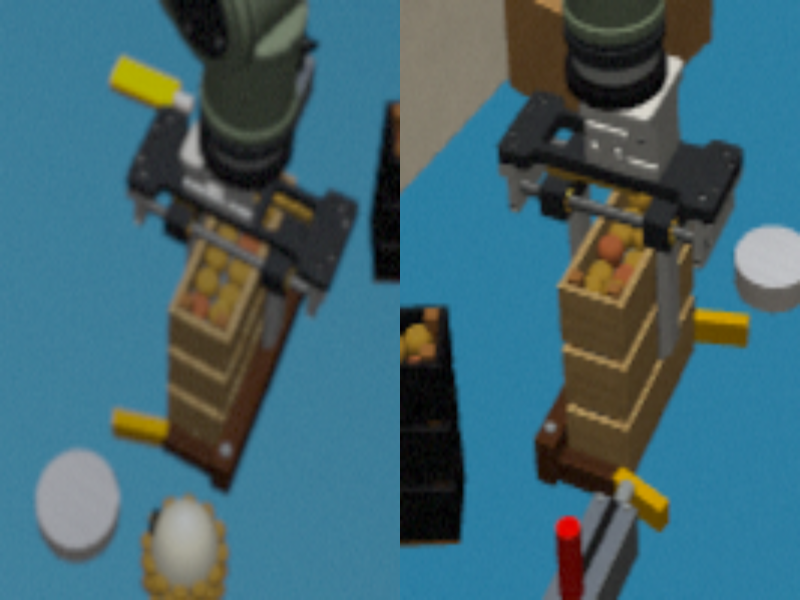

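The view shows the crate upright and against the dark stop, and the tool stopped hard at 20 N. I'll back off, open and lift clear.

```bash
python3 -m crank '[[[0,-0.007,0,0,0.65],[0,-0.009,0,0,0.85],[0,-0.009,0,0,1],[0,-0.009,0,0,1],[0,-0.009,0,0,1]]]';python3 -m crank '[[[0,0,-0.03,0,1],[0,0,-0.07,0,1],[0,0,-0.115,0,1],[0,0,-0.13,0,1],[0,0,-0.13,0,1]]]';python3 - <<'E'
from h import *;import cv2
look()
st=read_state();b=pose(DK,[-39,230,70]);print(b,proj('wrist',pose(DK,[-39,199,88]),st))
w=cv2.imread(f"pics/w{st['t']:.2f}.png")
hsv=w.astype(int);m=(hsv[...,2]>150)&(hsv[...,1]<60)&(hsv[...,0]<60);v,u=np.nonzero(m);print('red',len(u),u.mean() if len(u) else 0,v.mean() if len(u) else 0)
E
```

```text
t: 8.85
position: [0.6918, -0.0819, 0.0704]
eef_rot: [[-0.13, 0.992, 0.001], [0.992, 0.13, -0.0], [-0.0, 0.001, -1.0]]
force: [0.3, 0.4, 0.3]
width: 0.0898
gripper_force: 0.0
t: 9.35
position: [0.6935, -0.0824, 0.2045]
eef_rot: [[-0.13, 0.992, 0.008], [0.992, 0.13, -0.002], [-0.003, 0.008, -1.0]]
force: [0.7, -0.2, -0.1]
width: 0.0945
gripper_force: 0.0
[(150, 305), (160, 295), (170, 286), (180, 276), (190, 270), (200, 268), (210, 266), (220, 351), (230, 95), (240, 57), (250, 57), (260, 0), (270, 58), (280, 57), (290, 106), (300, 106), (310, 106), (320, 106), (330, 106), (340, 106), (350, 99), (360, 96), (370, 96), (380, 351), (390, 351), (400, 351), (410, 351), (420, 0), (430, 0), (440, 0), (450, 0), (460, 0), (470, 0), (480, 0), (490, 0), (500, 0), (510, 0)]
tool in dock [5.  1.1 0.2]
[[0.62021323 0.1388035  0.07      ]] [[ 244.70965582 -108.54707351]][ WARN:0@1.185] global loadsave.cpp:275 findDecoder imread_('pics/w9.40.png'): can't open/read file: check file path/integrity
Traceback (most recent call last):
AttributeError: 'NoneType' object has no attribute 'astype'
```

```bash
python3 -m crank '[[[0.04,-0.02,0,0,0.5],[0.08,-0.044,0,0,0],[0.1,-0.044,0,0,0],[0.1,-0.044,0,0,0],[0.1,-0.044,0,0,0]]]';python3 - <<'E'
from h import *;import cv2
from workcell import capture
st=read_state();w=capture('wrist');cv2.imwrite('pics/w10.png',w[...,::-1])
w=w.astype(int);m=((w[...,0]>150)&(w[...,1]<60)&(w[...,2]<60)).astype(np.uint8);v,u=np.nonzero(m);print('red',len(u),u.min(),u.max(),v.min(),v.max())
print('pred top',proj('wrist',pose(DK,[[-39,199,88],[-39,208,88],[-30,199,88],[-48,199,88]]),st).round())
t=[*st['position'][:2],np.arctan2(st['eef_rot'][1][1],st['eef_rot'][0][1])];print('tool in dock',rel(t),st['width'],st['t'])
E
```

```text
t: 9.9
position: [0.6334, 0.0115, 0.1978]
eef_rot: [[-0.13, 0.991, -0.004], [0.991, 0.13, -0.0], [0.0, -0.004, -1.0]]
force: [0.5, -0.8, 0.7]
width: 0.0576
gripper_force: 0.0
red 59 316 343 68 96
pred top [[327.  80.]
 [327.  65.]
 [342.  80.]
 [312.  80.]]
tool in dock [-42.4 102.    0.9] 0.05756853842170579 9.9
```

View pics/w10.png

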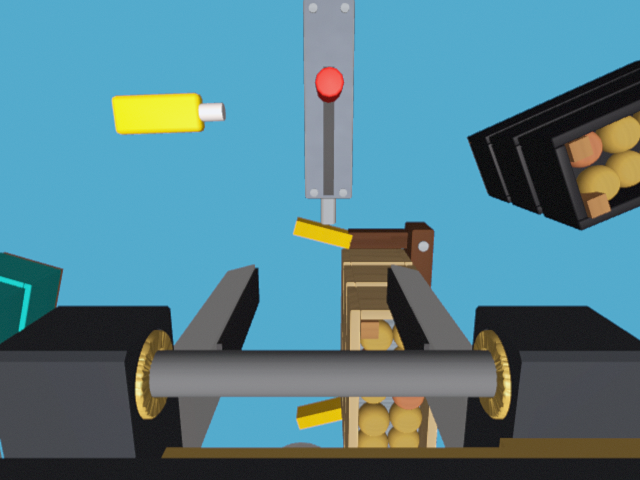

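The peg is at (329,82), matching the prediction to within 1–2 mm, and the crate sits flush against the stop at columns 405–411. I'll go beyond the peg with the fingers closed and descend.

```bash
python3 -m crank '[[[0.045,0.003,0,0,0],[0.09,0.003,0,0,0],[0.138,0.003,0,0,0],[0.138,0.003,0,0,0],[0.138,0.003,0,0,0]]]'; python3 -m crank '[[[0,0,0.04,0,0],[0,0,0.08,0,0],[0,0,0.115,0,0],[0,0,0.128,0,0],[0,0,0.128,0,0]]]'; python3 - <<'E'
from h import *
st=read_state();t=[*st['position'][:2],np.arctan2(st['eef_rot'][1][1],st['eef_rot'][0][1])];print(rel(t))
E
```

```text
t: 10.45
position: [0.6199, 0.1483, 0.1995]
eef_rot: [[-0.13, 0.991, -0.001], [0.991, 0.13, -0.001], [-0.001, -0.001, -1.0]]
force: [0.4, -0.6, -0.4]
width: 0.0133
gripper_force: 0.0
t: 10.95
position: [0.618, 0.1465, 0.0694]
eef_rot: [[-0.127, 0.992, -0.005], [0.992, 0.127, -0.001], [-0.0, -0.006, -1.0]]
force: [-0.9, 0.1, 0.7]
width: 0.0002
gripper_force: 0.0
[-40.2 238.   -2.5]
```

```bash
python3 -m crank '[[[-0.012,0.001,0,0,0],[-0.02,0.001,0,0,0],[-0.028,0.001,0,0,0],[-0.036,0.001,0,0,0],[-0.044,0.001,0,0,0]]]'; python3 -m crank '[[[-0.008,0,0,0,0],[-0.016,0,0,0,0],[-0.024,0,0,0,0],[-0.032,0,0,0,0],[-0.036,0,0,0,0]]]'; python3 - <<'E'
from h import *
st=read_state();t=[*st['position'][:2],np.arctan2(st['eef_rot'][1][1],st['eef_rot'][0][1])];print(rel(t))
E
```

```text
t: 11.45
position: [0.6274, 0.105, 0.0739]
eef_rot: [[-0.13, 0.992, 0.003], [0.992, 0.13, 0.001], [0.0, 0.003, -1.0]]
force: [0.5, 2.5, 2.0]
width: 0.0006
gripper_force: 1.4
t: 11.95
position: [0.6307, 0.0686, 0.072]
eef_rot: [[-0.129, 0.992, -0.001], [0.992, 0.129, -0.0], [-0.0, -0.001, -1.0]]
force: [-0.4, 3.0, 1.7]
width: 0.0004
gripper_force: 1.3
[-37.7 159.   -0.6]
```

```bash
python3 -m crank '[[[-0.002,0,0,0,0],[-0.004,0,0,0,0],[-0.006,0,0,0,0],[-0.007,0,0,0,0],[-0.007,0,0,0,0]]]'; python3 - <<'E'
from h import *
st=read_state();t=[*st['position'][:2],np.arctan2(st['eef_rot'][1][1],st['eef_rot'][0][1])];print(rel(t))
E
```

```text
t: 12.45
position: [0.6309, 0.067, 0.0721]
eef_rot: [[-0.13, 0.992, -0.002], [0.992, 0.13, 0.007], [0.007, -0.001, -1.0]]
force: [-2.0, 12.6, 2.9]
width: 0.0008
gripper_force: 6.2
[-3.780e+01  1.574e+02  1.000e-01]
```

The bolt hit its end stop at the predicted position (157 mm, 12.6 N). I'll back off, lift and verify by numbers.

```bash
python3 -m crank '[[[-0.003,0,0,0,0],[0.015,0,0,0,0],[0.022,0,0,0,0],[0.022,0,-0.04,0,0],[0.022,0,-0.08,0,0]]]'; python3 -m crank '[[[0.03,0,-0.04,0,0],[0.03,-0.04,-0.08,0,0],[0.03,-0.09,-0.11,0,0],[0.03,-0.12,-0.11,0,0],[0.03,-0.12,-0.11,0,0]]]'; python3 - <<'E'
from h import *;import cv2
from workcell import capture
st=read_state();print(st['position'],st['force'])
for n in('side','scene'):
    w=capture(n);cv2.imwrite(f'pics/end_{n}.png',w[...,::-1]);w=w.astype(int)
    m=((w[...,0]>130)&(w[...,1]<60)&(w[...,2]<60)).astype(np.uint8)
    k,_,s,c=cv2.connectedComponentsWithStats(m);print(n,[(x[4],c[i].round(1)) for i,x in enumerate(s) if i and x[4]>8])
    print('peg mid shot/drawn',proj(n,pose(DK,[[-39,140,66],[-39,199,66]])).round(1).tolist())
# crate: fit pose by top/bottom silhouette -> compare predicted home corners with wood mask in side view
w=cv2.imread('pics/end_side.png');hsv=cv2.cvtColor(w,cv2.COLOR_BGR2HSV);m=((hsv[...,0]>8)&(hsv[...,0]<28)&(hsv[...,1]>60)&(hsv[...,2]>70)).astype(np.uint8)
L=[[x,y,z] for x in(-27,27) for y in(-70,70) for z in(0,140)]
H=cv2.convexHull(proj('side',pose(DK,L)).astype(np.float32));P=np.zeros_like(m);cv2.fillConvexPoly(P,H.astype(np.int32),1)
k,lab,s,c=cv2.connectedComponentsWithStats(m);i=np.bincount(lab[P>0])[1:].argmax()+1
print('wood bbox',s[i],'pred bbox',cv2.boundingRect(H),'cover',m[P>0].mean())
E
```

```text
t: 12.95
position: [0.6268, 0.0839, 0.1504]
eef_rot: [[-0.13, 0.991, -0.006], [0.991, 0.13, -0.002], [-0.001, -0.006, -1.0]]
force: [1.3, 0.1, 0.3]
width: 0.0004
gripper_force: 0.0
t: 13.45
position: [0.502, 0.0977, 0.2631]
eef_rot: [[-0.13, 0.992, -0.001], [0.992, 0.13, -0.002], [-0.002, -0.001, -1.0]]
force: [0.9, -0.8, 0.5]
width: 0.0004
gripper_force: 0.0
[0.50200729 0.09773158 0.26309579] [ 0.92018301 -0.753561    0.547063  ]
side [(np.int32(36), array([297.2, 238.8]))]
peg mid shot/drawn [[297.5, 245.9], [285.9, 263.5]]
scene [(np.int32(17), array([354.1, 224.6]))]
peg mid shot/drawn [[353.2, 229.3], [361.5, 215.2]]
wood bbox [ 276  168   57   79 2103] pred bbox (282, 162, 47, 84) cover 0.6821705426356589
```

The peg is at its fully shot position in both cameras. The crate's outline roughly matches its home pose, with the wood of the stop included in the mask, and the bolt passed behind it. Handing in.

```bash
python3 -c 'from workcell import *;print(hand_in())'
```

```text
the job is handed in; nothing more can be done
None
```

I pushed the crate upright into the dock, fully home against the back stop, shot the bolt all the way behind it, and handed the job in at about 13.5 s; because the moves can't lean the tool, I pushed with it vertical, at about 50 mm height instead of the suggested 20 mm, with the front finger guarding against tipping.

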